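Set the circuit-board holder's sliding jaw to its stop

ROBOT

A 6-joint arm with a two-finger parallel gripper is mounted at the origin on the work surface. World frame = base frame: x ahead of the robot, y to its left, z up, the work surface at z = 0. Lengths are in m, angles in rad, forces in N, time in s.
With the tool pointing down it reaches from about 0.275 to 1 m from the base axis. Payload 8.4 kg.
Tool frame: the origin (TCP) lies on the centre line of the jaws, within the pads' length; the fingertips stand 17 mm ahead of it and the grasp point (between the pads) lies 2 mm behind it (bot.tcp_to_tips is the y of the fingertips in the tool frame, in m); y points along the fingers, z is the direction in which the jaws open and shut, and the axes are right-handed (so a half turn about y gives the same grasp; the last joint's range is limited). The gripper opens to 85 mm and grips with 20 to 120 N. Pads are 22 mm wide; open, the fingers measure 114 mm over their backs; the gripper's body (76 mm by 85 mm) begins 54 mm behind the grasp point. The pads swing forward as they close: fully open they stand 13 mm farther back than shut.
Start: joints at [1.282, 0.353, 1.633, -0, 1.155, -0.002], TCP at [0.177, 0.599, 0.248] pointing down, gripper open.
Joint ranges: [-2.63, 2.63], [-0.92, 2.1], [0.06, 2.66], [-1.3, 4.44], [0, 2.69], [-3.02, 3.02]. Speed limits (rad/s): [2.22, 2.22, 2.79, 3.14, 3.14, 3.14].

INTERFACE

Orientations are given as a unit quaternion [x, y, z, w].
In Python, from workcell import bot, hand, kinematics, get_obs, vision, hand_in gives the robot as it stands. The module is installed in compiled form; this text tells all that it offers. Calls block until the motion is done:
- bot.reach(position, orientation): joint-space move of the TCP to a pose.
- bot.servo_line(position, ori=None, velocity=0.15): straight line of the TCP; ori=None keeps the orientation; velocity is the mean speed in m/s.
- bot.goto_joints(angles): joint-space move.
- hand.move_gripper(opening, strength=None): finger opening in m; strength is the grip in N (None keeps the last); returns when the fingers have stopped.
- bot.dwell(seconds).
- kinematics.solve_ik(position, orientation): joint angles nearest the present ones, or None.
- get_obs(): the state.
- vision.read_camera(name): name is "scene" or "side" or "wrist"; returns a dict with "frame" (420x560x3 uint8, red, green, blue), "intrinsics" (3x3 intrinsics, pixels), "view" (4x4, takes a point from world to camera coordinates). Camera axes: x right, y down, z forward; pixel columns grow to the right and rows downward; lengths in m; the calibration is good to about 2 mm. A picture is of the moment at which its call begins. There is no depth.
A pose or a line that the arm cannot do raises bot.IKError and nothing moves.
- hand_in(): hands the job in, once; it reports no verdict.
The state is a dict: "time_s": time; "joint_pos": joint angles; "joint_vel": joint speeds; "joint_efforts": joint torques, N m; "position": TCP position; "orientation": TCP orientation; "wrist_force": force on the tool from outside, world axes, zero at the start; "ft_torque": the same for the moment, N m; "gripper_width": finger opening in m.
Only numpy, scipy, OpenCV 4.12 (cv2) and the standard library are available. Lean on these libraries where they do the work, as an engineer would, in place of code of your own. Each camera call takes 0.05 s, during which the arm holds its last target.

TASK

Set the circuit-board holder on the bench for the next board: press down the black release pad in the middle of its sliding crosshead so that the brake lets go, keep it pressed and push the crosshead along the rods until it meets the stop block clamped on the rod, then let the pad spring back up and take the hand clear. Use only the fingertips: grip and lift nothing, never drag the crosshead while its brake is on, and leave the holder and the things around it where they stand.

Things in the scene. Friction and masses are not known exactly. Their poses are not given: they have to be found in the camera images.
- holder: Circuit-board holder, loose on rubber feet, 2.4 kg, 180 (its x) by 360 (y) by 76 mm high. Grey end blocks 52 mm high at y = +-170 mm carry two 12 mm rods along y (x = +-65 mm, 32 mm up) and a flat brake bar between. Fixed jaw on the +y end block. Origin: centre of the underside. The crosshead slides along the holder's own y axis; +y leads to the stop block and the fixed jaw.
- crosshead (a joint): Travel (m) of the crosshead along the holder's +y; starts at 0 to 0.03. A grey deck 150 (x) by 81 mm (y), top 55 mm up, on lugs around the rods; an aluminium jaw bar on its +y edge (100 mm long, top 79 mm up) has its back 36 mm from the middle of the pad. Brake on: holds against 12 N or so; pad pressed: slides with 1 to 2 N. At the stop = value + distance lug_face to stop_face.
- release_pad (a joint): How far the spring release pad is pressed down (m): 0 up (brake on), 0.006 right down. About 8 N begins to move it, about 12 N holds it right down; the brake is off from about 1 mm, and 3 to 4 mm is a good working press. It springs back to 0 when let go.
- pad_top (a point): Centre of the pressing face of the release pad, 67 mm above the bench when up. A black thumb plate 50 (holder x) by 46 mm (y) standing 12 mm above the deck. Its two edges across the slide (+y, -y) have ribs 5 mm thick and 5 mm high, 36 mm apart inside: a fingertip between them can push the crosshead as well as press. Axes as the holder's.
- lug_face (a point): Centre of the +y end face (32 by 30 mm) of the crosshead's lug on the rod at the holder's x = +65 mm, 32 mm above the bench: the face that meets the stop block. A white line on the lug's top lies just behind it. Axes as the holder's.
- stop_face (a point): Centre of the -y face of the stop block, which the lug comes up against. The block is an aluminium clamp 28 by 18 by 30 mm with a dark knurled screw (towards holder +x) and an engraved line on top, clamped tight on the rod at the holder's x = +65 mm; it stays where it is set. Axes as the holder's.
- board: Bystander: the next circuit board, 100 by 75 mm, parts up to 35 mm high, loose on the bench on the holder's +x side. Origin at the centre of its underside.
- reel_center (a point): Bystander: centre of an upright solder reel, 54 mm diameter, 46 mm high, loose on the bench on the holder's +x side.
- screwdriver_grip (a point): Bystander: middle of the handle of a 190 mm screwdriver, 26 mm thick, lying on the bench on the holder's -x side.
- jar_center (a point): Bystander: centre of a small flux jar, 52 mm diameter, 50 mm high, standing beyond the holder's -y end block.

How it is judged:
By the outcome, as a careful person would: the job done as asked, in the order asked, and still so for the second after the job is handed in, with the robot touching nothing.
It also fails if it takes over 32 s, if anything falls off the work surface, if the arm or the gripper's body presses on something with over 40 N, if the wrist force passes 120 N, or if a joint passes its speed limit or range.

## Working session

There is one attempt and no reset: what is moved stays moved. The work goes in short steps, each a Python script; the robot and the scene stay as the last script left them, time stands still between calls to the robot, and variables do not carry over. Pictures are saved under pics/ and viewed, and the job is handed in when it is done.

```bash
mkdir -p pics; cat > h.py <<'E'
import numpy as np, cv2
from workcell import bot, hand, kinematics, get_obs, vision, hand_in
def snap(n,fn):
    c=vision.read_camera(n); np.savez('pics/'+fn+'.npz',**{k:np.array(v) for k,v in c.items()})
    cv2.imwrite('pics/'+fn+'.png',c['frame'][:,:,::-1]); return c
def ray(c,u,v,z):
    K=np.array(c['intrinsics']);T=np.array(c['view']);R=T[:3,:3];o=-R.T@T[:3,3]
    d=R.T@np.linalg.solve(K,[u,v,1.]); return o+d*(z-o[2])/d[2]
def proj(c,p):
    K=np.array(c['intrinsics']);T=np.array(c['view']);q=K@(T[:3,:3]@np.array(p)+T[:3,3]);return q[:2]/q[2]
E
python3 - <<'E'
from h import *
for n in("scene","side","wrist"):
    c=snap(n,n+'0');T=c['view'];print(n,-T[:3,:3].T@T[:3,3],T[2,:3])
print(get_obs(),bot.tcp_to_tips)
E
```

```text
scene [ 1.18429839 -0.13924864  0.65031053] [-0.71552482  0.17396313 -0.67658042]
side [ 0.12554374 -0.66338594  0.61793854] [ 0.48617072  0.66847371 -0.56283295]
wrist [0.10911873 0.61873556 0.37503337] [ 0.2689186  -0.08032038 -0.95980802]
{'time_s': 0.15, 'joint_pos': array([ 1.28158252e+00,  3.53516909e-01,  1.63395299e+00,  6.04905856e-06,
        1.15517325e+00, -2.39031741e-03]), 'joint_vel': array([-7.24194960e-04, -9.98837333e-04, -1.67232604e-03,  9.73267531e-04,
       -1.21192278e-03,  4.42472411e-05]), 'joint_efforts': array([ 4.43528870e-04, -6.05633283e+01, -3.42339778e+01,  1.02746164e-04,
        6.15243393e-03,  8.60331006e-07]), 'position': array([0.17671437, 0.59915032, 0.24772114]), 'orientation': array([ 0.70021469, -0.10111691,  0.10100511, -0.69948033]), 'wrist_force': array([ 0.31831299,  0.10547485, -0.10942249]), 'ft_torque': array([ 0.00927794, -0.00871168,  0.02454895]), 'gripper_width': 0.08509474940626142} 0.017
```

View pics/scene0.png

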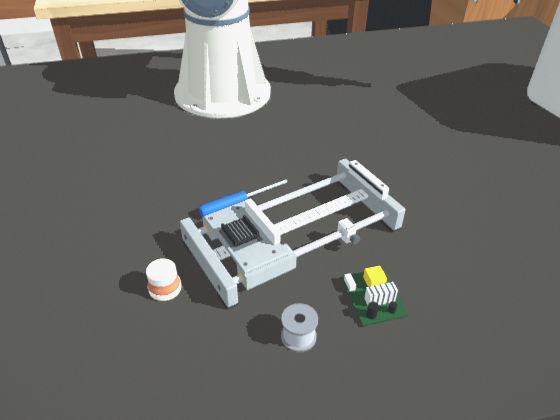

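View pics/side0.png

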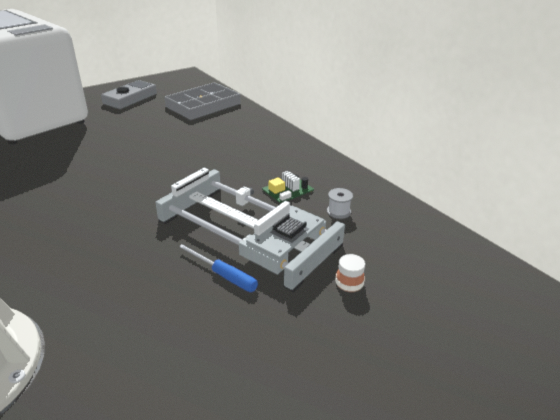

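View pics/wrist0.png

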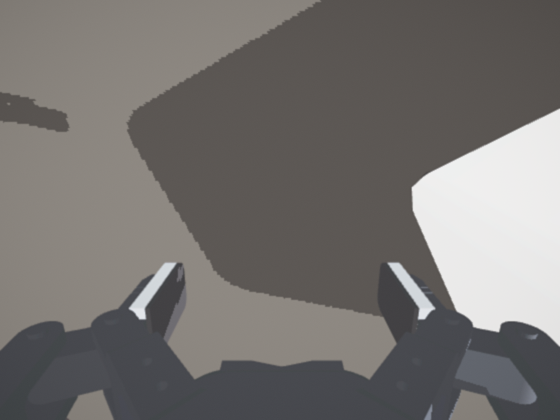

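The scene view shows the holder at about (290,230), with its -y end block at the left, (210,260), and the stop block at (347,231). The black pad is at (240,232), the jar at (163,280), the reel at (299,327) and the board at (375,295). I'll enlarge the crops next.

```bash
python3 -c "
import cv2
a=cv2.imread('pics/scene0.png')[155:305,175:410];cv2.imwrite('pics/sc.png',cv2.resize(a,None,fx=3.4,fy=3.4,interpolation=cv2.INTER_CUBIC))
a=cv2.imread('pics/side0.png')[160:290,150:360];cv2.imwrite('pics/sd.png',cv2.resize(a,None,fx=3.8,fy=3.8,interpolation=cv2.INTER_CUBIC))"
```

```text
(no output)
```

View pics/sc.png

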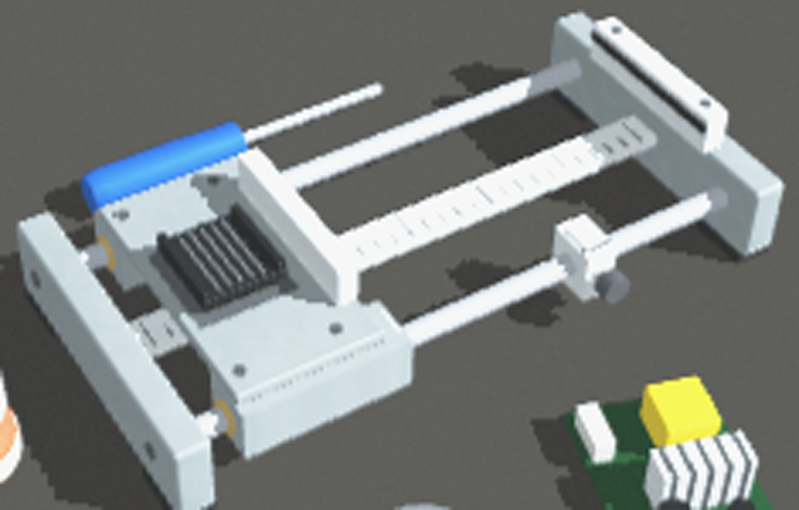

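View pics/sd.png

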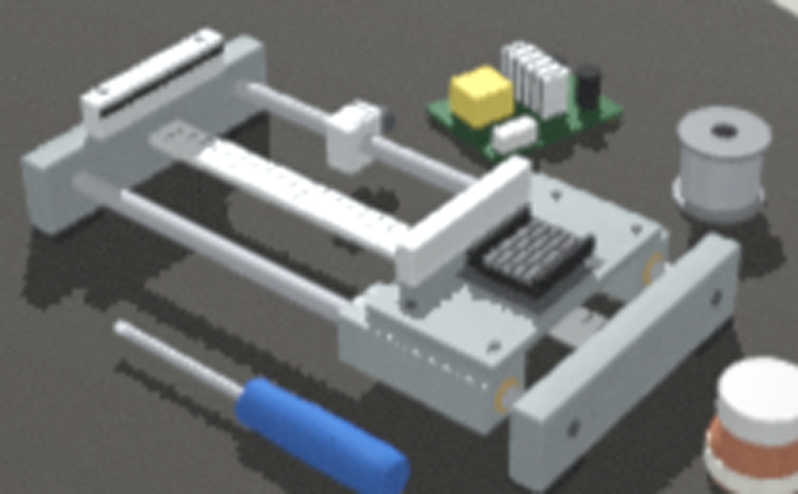

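```bash
python3 - <<'E'
from h import *
c=dict(np.load('pics/scene0.npz'));s=dict(np.load('pics/side0.npz'))
f=lambda x,y,z:ray(c,175+(x+.5)/3.4-.5,155+(y+.5)/3.4-.5,z)
g=lambda x,y,z:ray(s,150+(x+.5)/3.8-.5,160+(y+.5)/3.8-.5,z)
for n,F,p in [('-yblk -x-y',f,(20,222,.052)),('-yblk +x-y',f,(180,460,.052)),('-yblk +x+y',f,(213,452,.052)),('+yblk -x-y',f,(557,20,.052)),('+yblk +x-y',f,(752,195,.052)),('+yblk +x+y',f,(782,183,.052)),
 ('S -yblk -x-y',g,(512,415,.052)),('S -yblk +x-y',g,(738,246,.052)),('S -yblk-x-y',g,(540,418,.052)),('S +yblk -x+y',g,(25,160,.052)),('S +yblk -x-y',g,(55,170,.052)),('S+yblk +x-y',g,(266,46,.052)),
 ('pad-x-y',f,(157,236,.072)),('pad-x+y',f,(232,206,.072)),('pad+x+y',f,(286,262,.072)),('pad+x-y',f,(205,295,.072)),
 ('S pad -x-y',g,(535,287,.072)),('S pad-x+y',g,(470,253,.072)),('S pad+x-y',g,(594,237,.072)),('S pad +x+y',g,(527,208,.072)),
 ('lugtop+x+y',f,(412,335,.047)),('stoptop -x-y',f,(553,220,.047)),('stoptop +x-y',f,(575,252,.047)),('S stop -x-y',g,(362,135,.047))]:
    print(n,np.round(F(*p)[:2]*1000,1))
E
```

```text
-yblk -x-y [ 522.2 -149.6]
-yblk +x-y [693.9 -95.1]
-yblk +x+y [692.7 -80. ]
+yblk -x-y [417.9 173. ]
+yblk +x-y [586.5 223.4]
+yblk +x+y [581.3 242.6]
S -yblk -x-y [ 511.8 -144.5]
S -yblk +x-y [ 687.5 -102.5]
S -yblk-x-y [ 521.3 -153.4]
S +yblk -x+y [412.5 179.9]
S +yblk -x-y [422.1 161.5]
S+yblk +x-y [585.4 217.2]
pad-x-y [569.4 -85. ]
pad-x+y [556.2 -45.3]
pad+x+y [601.3 -27.3]
pad+x-y [614.6 -69.1]
S pad -x-y [562.3 -92.5]
S pad-x+y [551.9 -51.7]
S pad+x-y [611.9 -75.5]
S pad +x+y [598.8 -35.7]
lugtop+x+y [638.9  26.3]
stoptop -x-y [576.6 118.3]
stoptop +x-y [601.8 121.6]
S stop -x-y [584.9 105.2]
```

```bash
cat >> h.py <<'E'
from scipy.spatial.transform import Rotation as Ro
def ori(hx,s=1):
    z=s*np.array([hx[0],hx[1],0]);z/=np.linalg.norm(z);y=np.array([0,0,-1.]);x=np.cross(y,z)
    return Ro.from_matrix(np.c_[x,y,z]).as_quat()
E
python3 - <<'E'
from h import *
o=get_obs();w=dict(np.load('pics/wrist0.npz'));T=w['view'];M=Ro.from_quat(o['orientation']).as_matrix()
print(w['intrinsics'],M.T@(-T[:3,:3].T@T[:3,3]-o['position']))
hx=[np.cos(np.radians(17)),np.sin(np.radians(17))]
for s in(1,-1):
    q=ori(hx,s);print(s,Ro.from_quat(q).as_matrix()[:,0],kinematics.solve_ik([.583,-.06,.25],q))
E
```

```text
[[326.44908452   0.         281.54839112]
 [  0.         326.44908452 208.46009179]
 [  0.           0.           1.        ]] [-0.07037599 -0.12731125 -0.00047206]
1 [ 0.2923717  -0.95630476  0.        ] [-1.05114276e-01  2.91292133e-01  1.71713355e+00 -4.44089210e-16
  1.13316697e+00 -4.01820248e-01]
-1 [-0.2923717   0.95630476  0.        ] [-1.05114276e-01  2.91292133e-01  1.71713355e+00 -4.44089210e-16
  1.13316697e+00  2.73977241e+00]
```

```bash
python3 - <<'E'
from h import *
hand.move_gripper(0.0,30)
hx=[np.cos(np.radians(17)),np.sin(np.radians(17))]
bot.reach([.583,-.06,.25],ori(hx))
c=snap('wrist','w1');o=get_obs();print(o['time_s'],o['position'],o['wrist_force'],o['gripper_width'])
cv2.imwrite('pics/w1b.png',cv2.resize(c['frame'][:,:,::-1],(800,600),interpolation=cv2.INTER_CUBIC))
E
```

```text
3.7 [ 0.58308991 -0.05926725  0.24998603] [-0.16392625 -0.53552357  0.51820057] 1.5562364284507667e-05
```

View pics/w1b.png

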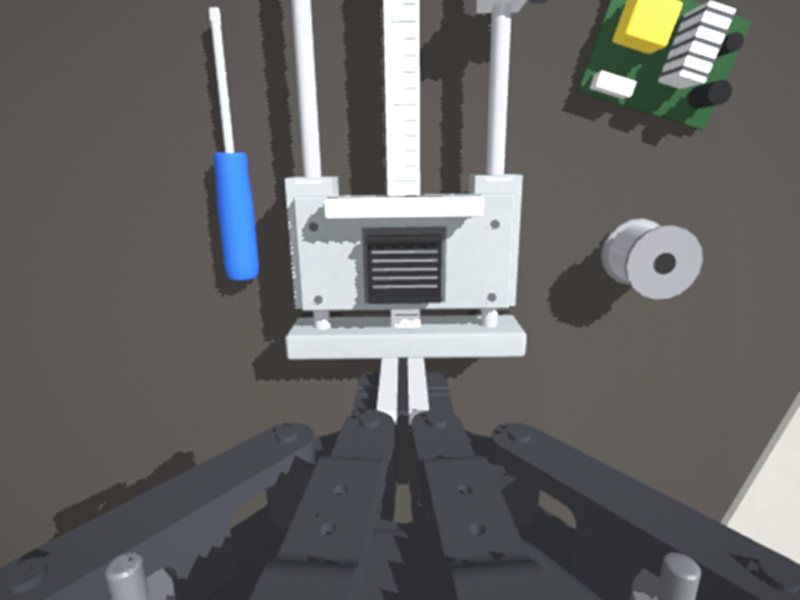

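The wrist view is square-on. In the 800x600 picture the pad is centred near (405,265), the lug faces are at row 177, and the stop's -y face is at about (500,10). Next I'll zoom in on the pad.

```bash
python3 -c "
import cv2
a=cv2.imread('pics/w1.png')[110:260,190:380];cv2.imwrite('pics/w1c.png',cv2.resize(a,None,fx=4,fy=4,interpolation=cv2.INTER_CUBIC))
a=cv2.imread('pics/w1.png')[0:40,310:400];cv2.imwrite('pics/w1d.png',cv2.resize(a,None,fx=8,fy=8,interpolation=cv2.INTER_CUBIC))"
```

```text
(no output)
```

View pics/w1c.png

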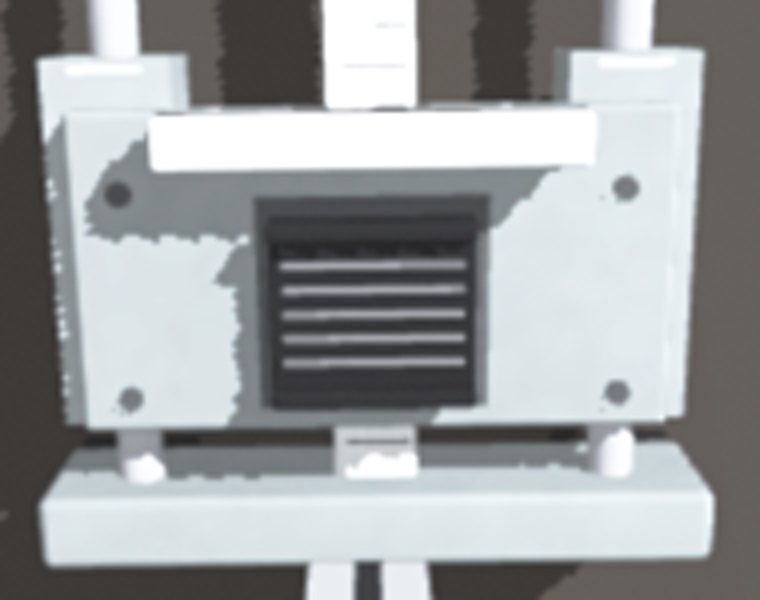

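View pics/w1d.png

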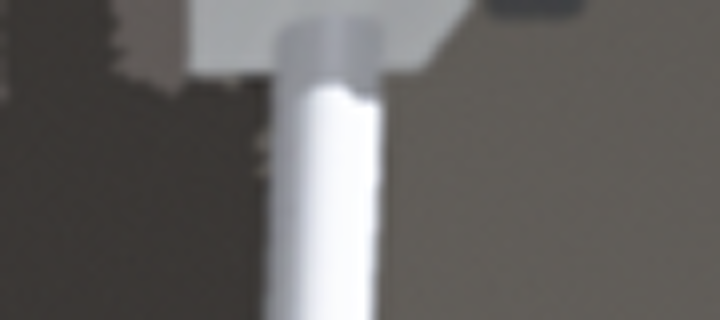

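```bash
python3 - <<'E'
from h import *
c=dict(np.load('pics/w1.npz'))
f=lambda x,y,z:ray(c,190+(x+.5)/4-.5,110+(y+.5)/4-.5,z)[:2]*1000
g=lambda x,y,z:ray(c,310+(x+.5)/8-.5,(y+.5)/8-.5,z)[:2]*1000
# yaw from jaw bar edges, deck holes, block edge
P=dict(jbl=f(150,171,.079),jbr=f(596,164,.079),ebl=f(46,506,.052),ebr=f(712,490,.052),ebl2=f(48,566,.052),ebr2=f(712,556,.052),h1=f(117,195,.055),h2=f(626,188,.055),h3=f(131,400,.055),h4=f(617,392,.055),lugl=f(38,58,.047),lugr=f(704,48,.047))
for a,b in[('jbl','jbr'),('ebl','ebr'),('ebl2','ebr2'),('h1','h2'),('h3','h4'),('lugl','lugr')]:
    d=P[b]-P[a];print(a,np.round(np.hypot(*d),1),np.degrees(np.arctan2(d[1],d[0])).round(2))
yaw=np.radians(16.6);hx=np.array([np.cos(yaw),np.sin(yaw)]);hy=np.array([-hx[1],hx[0]])
def pr(n,p):print(n,p.round(1),'hx %.1f hy %.1f'%(p@hx,p@hy))
for k in P:pr(k,P[k])
pr('pad rib top +y L',f(265,215,.072));pr('pad rib +y R',f(482,215,.072))
pr('rib +y inner top',f(370,242,.072));
pr('-y outer L',f(272,407,.072));pr('-y outer R',f(475,404,.072))
pr('stop bottom L',g(188,72,.017));pr('stop rodtop',g(330,18,.038))
# jaw centre back - 36 
pr('from jaw back',(P['jbl']+P['jbr'])/2-36*hy)
pr('from holes',(P['h1']+P['h2']+P['h3']+P['h4'])/4)
E
```

```text
jbl 101.0 17.99
ebl 177.0 18.56
ebl2 179.0 18.02
h1 125.2 17.88
h3 125.0 18.07
lugl 163.1 17.93
jbl [525.9 -38.9] hx 492.9 hy -187.6
jbr [622.   -7.7] hx 593.9 hy -185.1
ebl [ 518.1 -137.1] hx 457.4 hy -279.4
ebr [686.  -80.8] hx 634.3 hy -273.4
ebl2 [ 522.6 -153.8] hx 456.9 hy -296.7
ebr2 [692.9 -98.4] hx 635.9 hy -292.3
h1 [516.6 -50.8] hx 480.6 hy -196.3
h2 [635.8 -12.3] hx 605.8 hy -193.5
h3 [ 532.8 -100.9] hx 481.8 hy -248.9
h4 [651.7 -62.1] hx 606.8 hy -245.7
lugl [488.8 -25.4] hx 461.2 hy -164.0
lugr [644.   24.8] hx 624.2 hy -160.2
pad rib top +y L [553.3 -42. ] hx 518.2 hy -198.4
pad rib +y R [601.9 -27.1] hx 569.1 hy -197.9
rib +y inner top [578.7 -40.9] hx 542.9 hy -204.5
-y outer L [567.8 -86.7] hx 519.3 hy -245.3
-y outer R [614.9 -71.4] hx 568.9 hy -244.1
stop bottom L [582.3 116.6] hx 591.3 hy -54.6
stop rodtop [594.8 120.2] hx 604.4 hy -54.7
from jaw back [584.2 -57.8] hx 543.4 hy -222.3
from holes [584.2 -56.5] hx 543.7 hy -221.1
```

```bash
cat >> h.py <<'E'
yaw=np.radians(18.0);hx=np.array([np.cos(yaw),np.sin(yaw),0]);hy=np.array([-hx[1],hx[0],0]);Q=ori(hx)
pad=np.array([.5846,-.0571,0])
def st(n=''):
    o=get_obs();w=o['wrist_force'];p=o['position']-pad
    print(n,'t%.2f hx %.1f hy %.1f tipz %.1f | Fhx %.1f Fhy %.1f Fz %.1f'%(o['time_s'],p@hx*1e3,p@hy*1e3,(p[2]-.017)*1e3,w@hx,w@hy,w[2]),flush=True);return o
E
python3 - <<'E'
from h import *
p=pad+.003*hy
bot.reach(p+[0,0,.017+.10],Q);st()
bot.servo_line(p+[0,0,.017+.072],Q,.06);st()
c=snap('side','s2');cv2.imwrite('pics/s2b.png',cv2.resize(c['frame'][160:290,180:390,::-1],None,fx=3.8,fy=3.8,interpolation=cv2.INTER_CUBIC))
c=snap('scene','c2');cv2.imwrite('pics/c2b.png',cv2.resize(c['frame'][155:305,175:410,::-1],None,fx=3.4,fy=3.4,interpolation=cv2.INTER_CUBIC))
E
```

```text
t4.29 hx 0.7 hy 2.9 tipz 100.7 | Fhx 0.4 Fhy -0.4 Fz 1.1
 t4.91 hx -0.1 hy 3.0 tipz 71.8 | Fhx 0.7 Fhy 0.0 Fz -0.1
```

View pics/s2b.png

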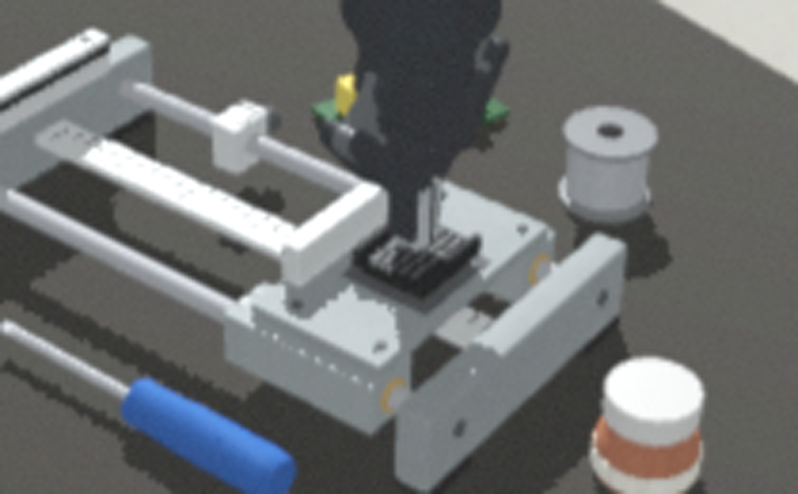

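View pics/c2b.png

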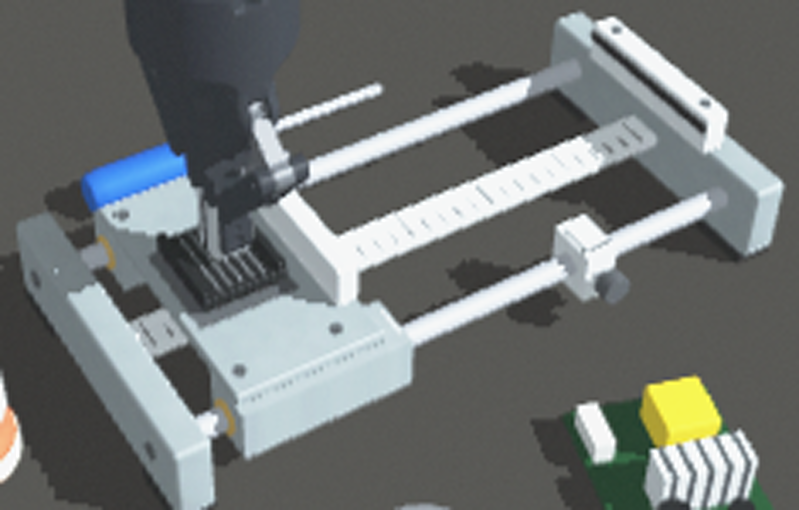

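The fingertips sit between the ribs just over the pad, at about (228,250) in the scene crop, and nothing else is close. Next is a stepwise press.

```bash
python3 - <<'E'
from h import *
p=pad+.003*hy
for z in(.0685,.067,.0655,.0645,.0635):
    bot.servo_line(p+[0,0,.017+z],Q,.02);o=st(z)
    if o['wrist_force'][2]>14: break
E
```

```text
0.0685 t5.33 hx -0.1 hy 3.0 tipz 68.4 | Fhx -0.7 Fhy 0.4 Fz -0.7
0.067 t5.58 hx 0.2 hy 2.9 tipz 67.1 | Fhx 1.0 Fhy -0.3 Fz 1.1
0.0655 t5.83 hx 0.2 hy 2.9 tipz 66.1 | Fhx -1.7 Fhy 0.4 Fz 9.4
0.0645 t6.08 hx 0.2 hy 2.9 tipz 65.2 | Fhx -2.7 Fhy 1.5 Fz 9.0
0.0635 t6.33 hx 0.2 hy 2.9 tipz 64.2 | Fhx -3.0 Fhy 1.5 Fz 9.5
```

```bash
python3 - <<'E'
from h import *
z=np.array([0,0,.017+.0628])
bot.servo_line(pad+.003*hy+z,Q,.02);st()
for d in(.010,.03,.06,.09,.1):
    bot.servo_line(pad+d*hy+z,Q,.05);o=st(d)
    w=o['wrist_force']
    if w[2]<8 or w[2]>16 or abs(w@hy)>6: print('stop');break
c=snap('scene','c3');cv2.imwrite('pics/c3b.png',cv2.resize(c['frame'][155:305,175:410,::-1],None,fx=3.4,fy=3.4,interpolation=cv2.INTER_CUBIC))
E
```

```text
t6.58 hx 0.2 hy 2.9 tipz 63.6 | Fhx -2.8 Fhy 0.9 Fz 9.5
0.01 t6.88 hx 0.3 hy 10.1 tipz 63.6 | Fhx -1.8 Fhy 1.6 Fz 10.0
0.03 t7.42 hx 0.2 hy 30.1 tipz 63.6 | Fhx -1.9 Fhy 0.7 Fz 10.0
0.06 t8.18 hx 0.4 hy 60.1 tipz 63.6 | Fhx -1.1 Fhy 1.4 Fz 10.0
0.09 t8.93 hx 0.5 hy 90.1 tipz 63.7 | Fhx -1.4 Fhy 1.4 Fz 9.0
0.1 t9.28 hx 0.5 hy 100.2 tipz 63.7 | Fhx -1.6 Fhy 1.5 Fz 10.3
```

View pics/c3b.png

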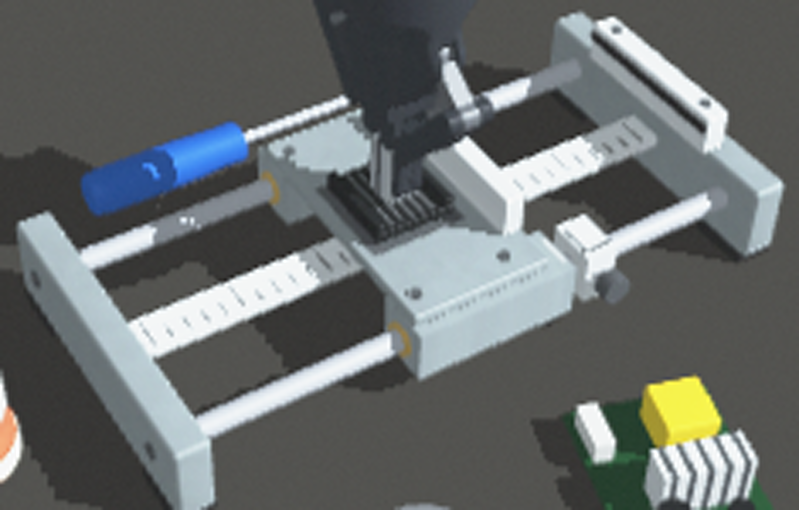

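The crosshead came along with the pad and is now a few mm from the stop. The holder hasn't moved. I'll finish in small steps.

```bash
python3 - <<'E'
from h import *
z=np.array([0,0,.017+.0628])
d=.1
while d<.119:
    d+=.0015
    bot.servo_line(pad+d*hy+z,Q,.02);o=st('%.4f'%d)
    if o['wrist_force']@hy<-5: print('contact');break
c=snap('scene','c4');cv2.imwrite('pics/c4b.png',cv2.resize(c['frame'][155:305,175:410,::-1],None,fx=3.4,fy=3.4,interpolation=cv2.INTER_CUBIC))
E
```

```text
0.1015 t9.57 hx 0.5 hy 101.4 tipz 63.7 | Fhx -1.5 Fhy 0.3 Fz 10.3
0.1030 t9.82 hx 0.5 hy 102.8 tipz 63.7 | Fhx -1.9 Fhy 0.1 Fz 9.4
0.1045 t10.07 hx 0.5 hy 104.3 tipz 63.7 | Fhx -1.4 Fhy -1.4 Fz 9.7
0.1060 t10.32 hx 0.5 hy 105.8 tipz 63.7 | Fhx -2.2 Fhy 0.2 Fz 9.4
0.1075 t10.57 hx 0.6 hy 107.3 tipz 63.7 | Fhx -0.8 Fhy 0.9 Fz 10.6
0.1090 t10.82 hx 0.5 hy 108.9 tipz 63.7 | Fhx -2.3 Fhy 0.7 Fz 9.7
0.1105 t11.07 hx 0.6 hy 109.8 tipz 63.7 | Fhx -2.5 Fhy -3.4 Fz 9.7
0.1120 t11.32 hx 0.8 hy 110.9 tipz 63.8 | Fhx -1.6 Fhy -5.6 Fz 10.4
contact
```

View pics/c4b.png

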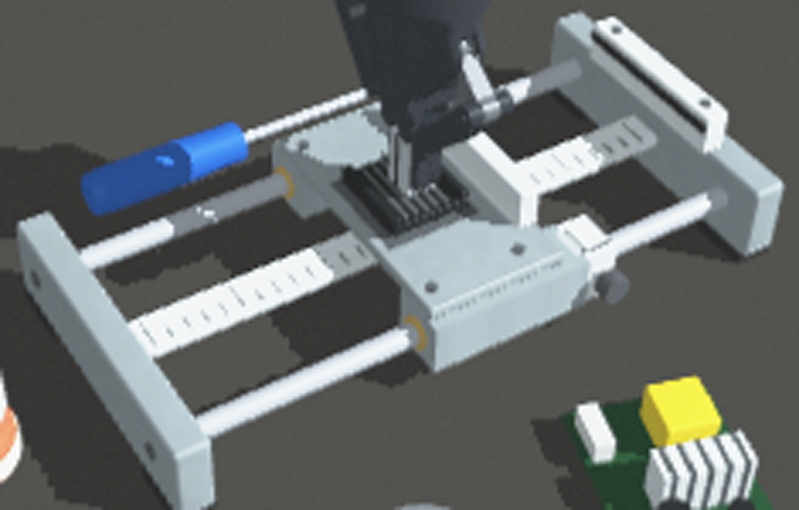

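The lug is against the stop: lateral force rose at hy 109–110 mm, against 109 predicted. Now I'll lift straight up.

```bash
python3 - <<'E'
from h import *
q=get_obs()['position']
p=pad+.111*hy
bot.servo_line(p+[0,0,.017+.075],Q,.03);st()
bot.servo_line(p+[0,0,.017+.14],Q,.1);st()
bot.servo_line(p-.03*hy+[0,0,.25],Q,.15);st()
c=snap('wrist','w5');cv2.imwrite('pics/w5b.png',cv2.resize(c['frame'][:,:,::-1],(800,600),interpolation=cv2.INTER_CUBIC))
c=snap('scene','c5');cv2.imwrite('pics/c5b.png',cv2.resize(c['frame'][155:305,175:410,::-1],None,fx=3.4,fy=3.4,interpolation=cv2.INTER_CUBIC))
a=cv2.imread('pics/scene0.png').astype(int);b=c['frame'][:,:,::-1].astype(int)
print('diff px', [(n,int((abs(a-b).max(2)[y0:y1,x0:x1]>40).sum())) for n,(x0,x1,y0,y1) in dict(jar=(145,185,258,300),reel=(278,322,305,350),board=(340,410,265,325),endm=(180,205,220,300),endp=(370,405,160,228)).items()])
E
```

```text
t11.93 hx -0.2 hy 111.1 tipz 74.9 | Fhx 0.2 Fhy -0.9 Fz -0.4
 t12.73 hx -0.4 hy 111.1 tipz 139.6 | Fhx 0.1 Fhy 0.0 Fz -0.3
 t13.53 hx -0.6 hy 81.3 tipz 232.0 | Fhx -0.8 Fhy -0.3 Fz 0.0
diff px [('jar', 0), ('reel', 0), ('board', 0), ('endm', 43), ('endp', 0)]
```

View pics/w5b.png

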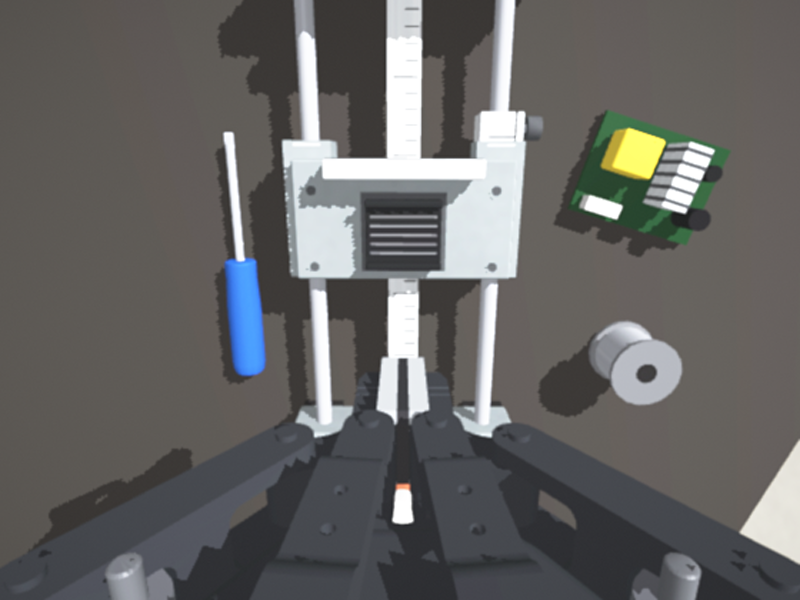

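View pics/c5b.png

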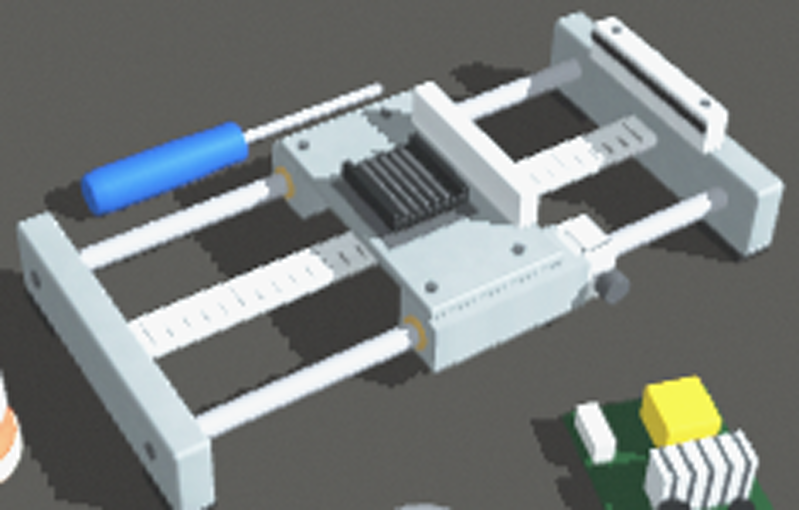

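```bash
python3 -c "
import cv2
a=cv2.imread('pics/w5.png')[70:125,310:390];cv2.imwrite('pics/w5c.png',cv2.resize(a,None,fx=9,fy=9,interpolation=cv2.INTER_CUBIC))"
```

```text
(no output)
```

View pics/w5c.png

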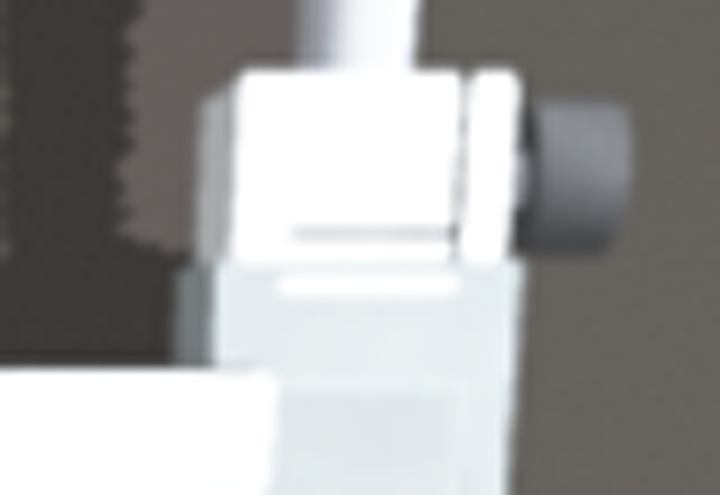

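The stop and lug faces meet at row 262 of the crop with no visible gap. The pad is back up and the hand is clear.

```bash
python3 -c "
from h import *
st();print(hand_in())"
```

```text
t13.63 hx -0.7 hy 81.5 tipz 231.7 | Fhx -0.5 Fhy -0.1 Fz 0.3
the job is handed in; nothing more can be done
None
```

The crosshead is up against the stop block, the pad has sprung back up and the hand is clear. I handed the job in at 13.6 s; handing in reports no verdict.

- **Press and push:** with the fingers shut, I pressed the pad down about 3.3 mm at roughly 10 N. I kept it pressed and pushed the crosshead about 107 mm along the rods. It met the stop at 109–110 mm of hand position, where about 109 mm was predicted, and the push reached 5.6 N. I then lifted straight up.
- **Last checks:** a close-up shows no visible gap between lug and stop. The pad looks fully raised, and the force on the hand reads about zero.
- **Surroundings:** comparing the first and last scene pictures, the areas around the jar, reel, board and fixed-jaw end block did not change. The area around the -y end block changed by 43 pixels. I put that down to the moved crosshead and its shadow, because the block stands in the same place in the pictures. The screwdriver was checked by eye only and looks unmoved.
- **Disagreement:** my first position estimates from the scene and side cameras differed by up to about 7 mm. I used the wrist camera instead, and its measurements matched the sizes given.

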